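# Load the long glass cell into the photometer and close it up

### The arm

A 6-joint arm with a two-finger parallel gripper is mounted at the origin on the work surface. World frame = base frame: x ahead of the robot, y to its left, z up, the work surface at z = 0. Lengths are in mm, angles in rad, forces in N, time in s.
With the tool pointing down it reaches from about 300 to 775 mm from the base axis. Payload 14.6 kg.
Tool frame: the origin (TCP) lies between the finger pads; the fingertips stand 8 mm ahead of it and the grasp point (between the pads) lies 11 mm behind it; y points along the fingers, x is the direction in which the jaws open and shut, and the axes are right-handed (so a half turn about y gives the same grasp; the last joint's range is limited). The gripper opens to 94 mm and grips with 3 to 60 N. Pads are 16 mm wide; open, the fingers measure 119 mm over their backs; the gripper's body (75 mm by 177 mm) begins 78 mm behind the grasp point.
Start: joints at [1.089, 0.3, 1.521, -0, 1.321, -0.067], TCP at [221.65, 503.349, 213.446] pointing down, gripper open.
Joint ranges: [-3.03, 3.03], [-0.79, 2.21], [0.23, 2.52], [-1.04, 4.18], [0, 3.07], [-2.55, 2.55]. Speed limits (rad/s): [2.22, 2.22, 2.57, 3.14, 3.14, 3.14].

### API

Orientations are given as [roll, pitch, yaw] about the fixed x, y, z axes, in that order (R = Rz(yaw) Ry(pitch) Rx(roll)).
In Python, from cell import read_state, imaging, order gives the robot as it stands. The module is installed in compiled form; this text tells all that it offers.
- The arm moves only by the shell command python3 -m handwheel 'ROWS' [FORCE]. ROWS is JSON, a list that holds one entry, the list of rows, each a list of 7 numbers: the shift along the tool's x, y, z in mm, then the turn, a rotation vector about the tool's x, y, z in degrees, then the opening, from -1 (shut) to 1 (fully open), so that 0 is half open. A call has 1 to 5 rows; each row is the pose to reach, as a shift and turn from the pose measured when the call began, along the tool's axes at that moment; what a row does not reach only later rows make up. A row lasts 1/12 s, in which the tool goes at most 41.7 mm and 7.16 degrees, less where a joint would pass 70% of its speed; a pose out of reach is approached as far as the arm can. A call with a gripper value outside its range is refused whole. The fingers move at their own pace and stop on an object; FORCE is the grip in N (left out, the last holds). Time passes only in rows, so rows that repeat a pose let the fingers close. It gives the time, the measured TCP pose, the force and the opening at its end, in the units of the state.
- read_state(): the state, without advancing time (a new reading comes with each control period).
- imaging.camera(name): name is "scene" or "top" or "wrist"; returns (picture, depth): 480x640x3 uint8, red, green, blue; 480x640 float32, mm along the optical axis (not along the pixel's ray), 0 where there is no reading.
- imaging.get_calibration(name): a dict with "mtx" (3x3 intrinsics, pixels), "dist" ([k1, k2, p1, p2, k3] as OpenCV has them; the pictures are not rectified), "world_from_camera" (4x4, takes a point from camera to world coordinates); the wrist camera has in their place "hand_eye" (4x4, takes a point from camera to tool coordinates, whose origin is the TCP and whose axes are the tool frame's). Camera axes: x right, y down, z forward; pixel columns grow to the right and rows downward; lengths in mm; the calibration is good to about 2 mm. A picture is of the moment at which its call begins: read the wrist's pose just before it. get_calibration takes no time and is no camera call.
- order.sign_off(): hands the job in, once; it reports no verdict.
The state is a dict: "clock": time; "joints": joint angles; "qd": joint speeds; "effort": joint torques, N m; "eef_pos": TCP position; "eef_rot": TCP orientation; "wrist_force": force on the tool from outside, world axes, zero at the start; "moment": the same for the moment, N m; "finger_gap": finger opening in mm.
Only numpy, scipy, OpenCV 4.12 (cv2) and the standard library are available. Lean on these libraries where they do the work, as an engineer would, in place of code of your own. Each camera call takes 0.05 s, during which the arm holds its last target.

### The job

Load the long glass cell from the tray into the photometer and close it up for a reading: slide the red-finned retaining stop back to make room, set the cell down flat in the carrier channel with its white cover on top, and run the stop up again until the cell is held snugly between it and the fixed end plate. Then lower the lid gently until it is fully shut, and let go. Do not drop the glass or slam the lid, and leave the short cell, the vial rack and the wash bottle where they are.

Things in the scene. Friction and masses are not known exactly. Their poses are not given: they have to be found in the camera images.
- photometer: Bench photometer, white housing 280 deep (x) x 370 wide (y) x 115 mm high, fixed; origin at the centre of its underside, x to its rear, y to its left, z up. Display hump rear right, up to 142 mm high at y -180 to -55 mm. Its sample well (open top, black-lined, rim 115 mm above the table, floor 31 mm) spans x -95 to +55, y -20 to +165 mm in this frame; the cell carrier channel lies in it along y.
- channel_home (a point): Point on the carrier channel's floor (58 mm above the table), on its centre line, at the face of the fixed end plate (35 mm wide, 46 mm high) at its left (+y) end: x -20, y +152 mm in the photometer's frame. Axes as the photometer's. The channel runs to -y, 25 mm wide, rails 5 mm thick and 12 mm high. The long cell is home with its end touching the plate, its centre 52.5 mm from here to -y.
- stop (a joint): Travel of the retaining stop along the channel in m, 0 to 0.088, growing as it slides away from the fixed end plate (to the photometer's -y). The clear gap between stop face and fixed plate is 0.040 + this value: 105 mm at 0.065. It slides with about 1.5 N of friction and stays where it is left; it starts set for a short cell.
- stop_fin (a point): Middle of the top of the stop's red thumb fin, 108 mm above the table. The fin is 10 mm thick (x), 28 mm long (y), stands free from 70 to 108 mm above the table, on the channel's centre line; pinch it across x. The stop's face (aluminium plate 30 mm wide, 8 mm thick, top 106 mm above the table) lies 22 mm from this point to +y. Axes as the photometer's.
- cell: The long glass cell: a closed block 105 mm long (x) x 20 mm wide (y) x 45 mm high, frosted sides, clear end windows, white 5 mm cover on top, about 0.14 kg; origin at the centre of its underside, z up. It stands in the tray; either end may face the fixed plate.
- short_cell: Bystander: the short glass cell, same section but 55 mm long, standing in the tray beside the long one, centre lines 74 mm apart (the two may have changed places). Origin at the centre of its underside.
- cell_tray: Blue tray 180 mm (x) x 150 mm (y), rim 14 mm high, walls and floor 4 mm thick, fixed; origin at the centre of its underside. The cells stand on its floor, 4 mm above the table.
- lid (a joint): Angle of the compartment lid in rad: 0 fully shut, about 1.57 upright, up to 2.1 (leaning out to the photometer's left). It starts open, at 1.75 or more, its edge then standing up to 320 mm above the table. Stiff hinge: it stays at any angle; 1 to 4 N at its free edge moves it.
- lid_hinge (a point): Middle of the lid's hinge line, 116.5 mm above the table, x -20, y +172 mm in the photometer's frame, in the plane of the lid's underside. The hinge line runs along the photometer's x; this frame turns with the lid and has the photometer's axes when shut. The lid reaches 200 mm from here to its own -y, is 170 mm wide (x, centred) and 18 mm thick (own z 0 to 18 mm).
- lid_edge (a point): Middle of the lid's free edge on its outer (upper when shut) face: 200 mm to -y and 18 mm to +z of the hinge in the lid's frame. A grey finger lip, 60 mm wide and 10 mm thick, projects 13 mm beyond the edge. Frame turns with the lid.
- vial_rack: Bystander: clear rack with white ends and ten white-capped vials, 75 x 240 x 118 mm, behind the photometer; origin at the centre of its underside.
- wash_bottle: Bystander: white wash bottle with blue cap and spout, 70 mm across, 200 mm high; origin at the centre of its underside.

How it is judged:
By the outcome, as a careful person would: the job done as asked, in the order asked, and still so for the second after the job is handed in, with the robot touching nothing.
It also fails if it takes over 72 s, if anything falls off the work surface, if the arm or the gripper's body presses on something with over 40 N, if the wrist force passes 120 N, or if a joint passes its speed limit or range.

## Working session

There is one attempt and no reset: what is moved stays moved. The work goes in short steps, Python scripts to look and compute and a shell command to move; the robot and the scene stay as the last step left them, time stands still between calls to the robot, and variables do not carry over. Pictures are saved under pics/ and viewed, and the job is handed in when it is done.

```bash
mkdir -p pics; cat > h.py <<'E'
import numpy as np, cv2
from cell import read_state, imaging, order
from scipy.spatial.transform import Rotation as R
def pose():
    s=read_state(); T=np.eye(4); T[:3,:3]=R.from_euler('xyz',s['eef_rot']).as_matrix(); T[:3,3]=s['eef_pos']; return T
def cam(n,fn):
    T=pose(); p,d=imaging.camera(n); c=imaging.get_calibration(n)
    W=np.array(c['world_from_camera']) if n!='wrist' else T@np.array(c['hand_eye'])
    cv2.imwrite(f'pics/{fn}.png',p[:,:,::-1]); np.savez(f'pics/{fn}.npz',p=p,d=d,W=W,K=np.array(c['mtx']),D=np.array(c['dist'],float))
class V:
    def __init__(s,fn):
        z=np.load(f'pics/{fn}.npz'); s.p,s.d,s.W,s.K,s.D=[z[k] for k in ('p','d','W','K','D')]
    def ray(s,u,v):
        q=cv2.undistortPoints(np.array([[[u,v]]],float),s.K,s.D)[0,0]; return np.array([q[0],q[1],1.])
    def at(s,u,v,z):   # world point at height z
        r=s.W[:3,:3]@s.ray(u,v); o=s.W[:3,3]; return o+r*(z-o[2])/r[2]
    def dep(s,u,v):
        r=s.ray(u,v)*s.d[int(round(v)),int(round(u))]; return (s.W@np.append(r,1))[:3]
    def proj(s,P):
        M=np.linalg.inv(s.W); rv=cv2.Rodrigues(M[:3,:3])[0]
        return cv2.projectPoints(np.array(P,float).reshape(-1,1,3),rv,M[:3,3],s.K,s.D)[0][:,0]
    def cloud(s):
        v,u=np.mgrid[0:480,0:640]; q=cv2.undistortPoints(np.stack([u,v],-1).reshape(-1,1,2).astype(float),s.K,s.D)[:,0].reshape(480,640,2)
        P=np.dstack([q[...,0]*s.d,q[...,1]*s.d,s.d]); return P@s.W[:3,:3].T+s.W[:3,3]
    def crop(s,fn,x0,y0,w,h,k):
        cv2.imwrite(f'pics/{fn}.png',cv2.resize(s.p[y0:y0+h,x0:x0+w,::-1],None,fx=k,fy=k,interpolation=cv2.INTER_CUBIC))
def rel(pt,Rt=None):
    "tool-frame shift/rotvec deg to reach world pt / rotation"
    T=pose(); sh=T[:3,:3].T@(np.array(pt)-T[:3,3]); rv=np.zeros(3)
    if Rt is not None: rv=np.degrees(R.from_matrix(T[:3,:3].T@Rt).as_rotvec())
    return np.round(sh,1),np.round(rv,2)
E
python3 - <<'E'
from h import *
print(read_state()); print(pose().round(3))
for n in ('top','scene','wrist'): cam(n,n+'0')
print(imaging.get_calibration('wrist')['hand_eye'])
E
```

```text
{'clock': 0.0, 'joints': array([ 1.08939989e+00,  3.00459942e-01,  1.52159465e+00,  2.51950995e-05,
        1.32072567e+00, -6.65680863e-02]), 'qd': array([ 0.00127204, -0.0009846 , -0.00085941,  0.00022294,  0.00044239,
       -0.00079861]), 'effort': array([ 1.91953179e-03, -5.31814027e+01, -3.52734232e+01,  7.09295855e-02,
        2.43754615e-02, -9.26822872e-05]), 'eef_pos': array([221.5254984 , 503.12446415, 212.88671375]), 'eef_rot': array([-1.57069298e+00,  1.18336203e-03,  1.15596178e+00]), 'wrist_force': array([-0.32302043, -0.60221888, -0.16649783]), 'moment': array([-0.00825856,  0.02728002, -0.01557467]), 'finger_gap': 94.12145683546832}
[[ 4.03000e-01 -1.00000e-03 -9.15000e-01  2.21525e+02]
 [ 9.15000e-01 -1.00000e-03  4.03000e-01  5.03124e+02]
 [-1.00000e-03 -1.00000e+00  0.00000e+00  2.12887e+02]
 [ 0.00000e+00  0.00000e+00  0.00000e+00  1.00000e+00]]
[[ 9.99998739e-01  6.94168291e-04 -1.42827466e-03  1.07309744e+00]
 [ 1.56515878e-03 -2.78736003e-01  9.60366488e-01 -1.72269167e+02]
 [ 2.68544395e-04 -9.60367512e-01 -2.78736738e-01  8.19958585e+01]
 [ 0.00000000e+00  0.00000000e+00  0.00000000e+00  1.00000000e+00]]
```

View pics/top0.png

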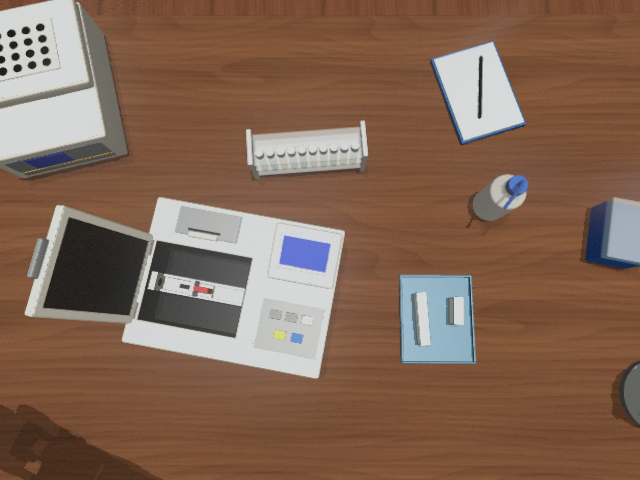

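View pics/scene0.png

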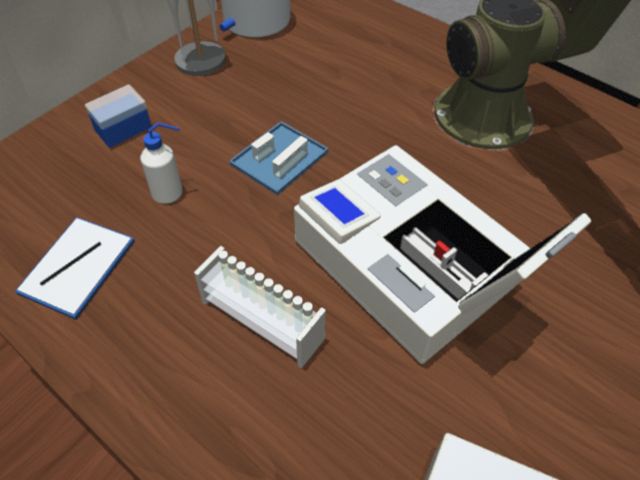

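View pics/wrist0.png

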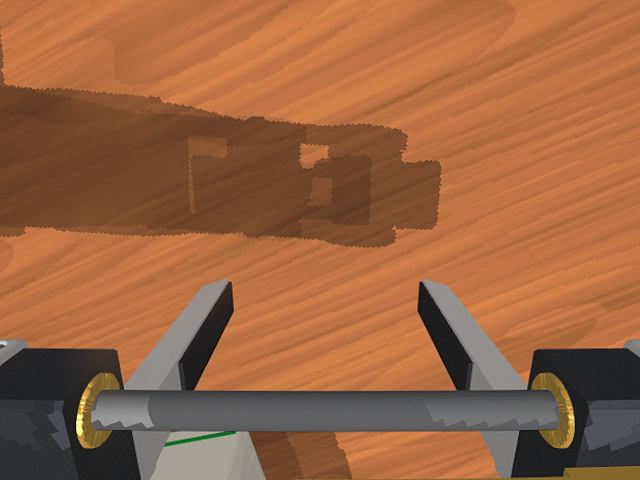

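```bash
python3 - <<'E'
from h import *
v=V('top0'); v.crop('t_ph',20,185,340,200,2.3); v.crop('t_tray',390,265,95,110,6)
for n,u,w,z in [('RL',160,198,115),('RR',344,231,142),('FR',320,377,115),('FL',123,342,115)]:
    print(n,v.at(u,w,z).round(1))
for uv in [(265,350),(203,290),(423,320),(457,310),(440,340),(500,190),(305,140),(60,225),(40,260)]: print(uv,v.dep(*uv).round(1))
print(v.W.round(3))
E
```

```text
RL [677.1 256.6 115. ]
RR [607.3 -96.9 142. ]
FR [343.3 -52.5 115. ]
FL [406.1 307.8 115. ]
(265, 350) [390.8  48.5 113.3]
(203, 290) [500.8 168.5 107. ]
(423, 320) [ 444.5 -255.9   49.4]
(457, 310) [ 464.3 -324.9   46.1]
(440, 340) [ 403.7 -298.8    2.6]
(500, 190) [ 687.1 -392.1  134.2]
(305, 140) [807.2 -20.7  82.9]
(60, 225) [588.3 337.6 298.6]
(40, 260) [534.3 357.2 306.4]
[[-0.000000e+00 -9.860000e-01  1.660000e-01  4.505410e+02]
 [-1.000000e+00  1.000000e-03  3.000000e-03 -6.418300e+01]
 [-3.000000e-03 -1.660000e-01 -9.860000e-01  1.004015e+03]
 [ 0.000000e+00  0.000000e+00  0.000000e+00  1.000000e+00]]
```

View pics/t_ph.png

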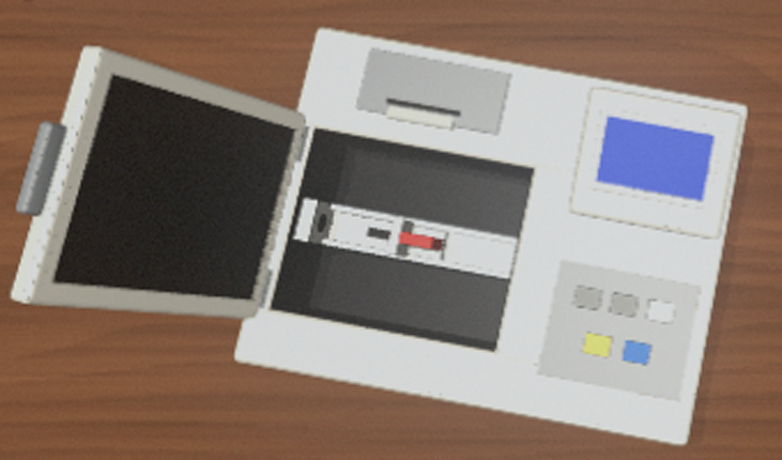

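View pics/t_tray.png

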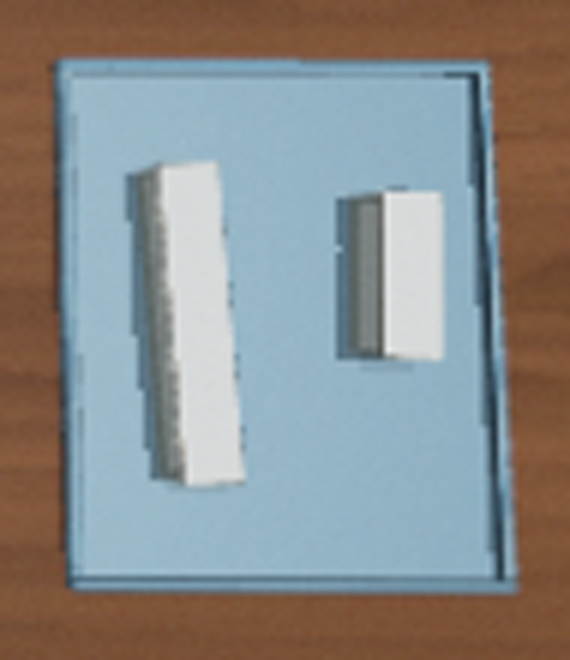

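```bash
cat >> h.py <<'E'
def fitpose(v,obj,px,x0=(500,150,-.18)):
    from scipy.optimize import least_squares
    obj=np.array(obj,float);px=np.array(px,float)
    def wp(t): c,s=np.cos(t[2]),np.sin(t[2]); return np.c_[t[0]+c*obj[:,0]-s*obj[:,1],t[1]+s*obj[:,0]+c*obj[:,1],obj[:,2]]
    r=least_squares(lambda t:(v.proj(wp(t))-px).ravel(),x0,x_scale=(100,100,.1),loss='soft_l1'); return r.x,r.fun.reshape(-1,2).round(2)
E
python3 - <<'E'
from h import *
v=V('top0'); f=lambda a,b:(a/2.3+20,b/2.3+185)
obj=[(140,185,115),(-140,185,115),(-140,-185,115),(55,-20,115),(-95,-20,115)]
px=[f(320,28),f(235,361),f(687,444),f(534,168),f(497,351)]
x,r=fitpose(v,obj,px); print(x,np.degrees(x[2]),r)
c,s=np.cos(x[2]),np.sin(x[2]); M=np.array([[c,-s],[s,c]])
L=lambda w:np.r_[M.T@(np.array(w)[:2]-x[:2]),w[2]].round(1)
for uv in [(203,290),(198,289),(207,291)]: print(L(v.dep(*uv)))
for a,b in [(400,240),(440,243)]: print('fin',L(v.at(*f(a,b),108)))
P=v.cloud(); m=P[200:325,25:160].reshape(-1,3); m=m[m[:,2]>150]
l=np.c_[(m[:,:2]-x[:2])@M,m[:,2]]
# underside plane fit: y vs z for interior
k=(abs(l[:,0]+20)<60); l=l[k]
for z0 in range(150,320,20):
    q=l[(l[:,2]>z0)&(l[:,2]<z0+20)]; print(z0,len(q),np.percentile(q[:,1],[5,50,95]).round(1) if len(q) else '')
# cell
g=lambda a,b:(a/6+390,b/6+265)
o=[(52.5,10,49),(52.5,-10,49),(-52.5,-10,49),(-52.5,10,49)]
x,r=fitpose(v,o,[g(160,165),g(217,162),g(244,482),g(186,486)],(445,-255,0));print('cell',x,np.degrees(x[2]),r)
o=[(90,75,14),(90,-75,14),(-90,-75,14),(-90,75,14)]
x,r=fitpose(v,o,[g(58,62),g(489,62),g(517,590),g(70,588)],(445,-290,0));print('tray',x,np.degrees(x[2]),r)
E
```

```text
[ 5.10366658e+02  1.04247160e+02 -1.80609390e-01] -10.348155775816283 [[-1.35 -1.28]
 [-1.15  0.2 ]
 [ 1.34  1.17]
 [ 0.81 -0.29]
 [ 0.12 -0.08]]
[-21.   61.5 107. ]
[-20.8  71.5 105.7]
[-21.5  53.8 106.5]
fin [-22.8  78.3 108. ]
fin [-19.4  45.6 108. ]
150 628 [186.4 190.9 195.1]
170 690 [194.2 198.8 202.9]
190 698 [202.4 206.3 210. ]
210 755 [209.6 213.3 217.2]
230 829 [216.8 220.5 224.7]
250 914 [224.  228.2 232.3]
270 992 [232.  236.1 240. ]
290 1512 [240.1 247.1 259.3]
310 147 [255.7 258.9 262.9]
cell [ 4.47102797e+02 -2.57244743e+02  4.73140975e-02] 2.7108980983919073 [[-0.26 -0.16]
 [ 0.21 -0.12]
 [ 0.28  0.24]
 [-0.23  0.04]]
tray [ 4.47482192e+02 -2.92093711e+02 -2.77462232e-03] -0.15897414887092315 [[-0.15 -0.71]
 [ 0.04 -0.47]
 [ 0.02  0.62]
 [ 0.09  0.45]]
```

```bash
cat >> h.py <<'E'
PH=np.array([510.4,104.2]); TH=-0.1806
def setph(x,y,t):
    global PH,TH; PH=np.array([x,y]);TH=t
def w(x,y,z): c,s=np.cos(TH),np.sin(TH); return np.array([PH[0]+c*x-s*y,PH[1]+s*x+c*y,z])
def loc(p): c,s=np.cos(TH),np.sin(TH); d=np.array(p[:2])-PH; return np.round([c*d[0]+s*d[1],-s*d[0]+c*d[1],p[2]],1)
def down(a): c,s=np.cos(a),np.sin(a); return np.array([[c,0,-s],[s,0,c],[0,-1,0]])
def st():
    s=read_state(); print('t',round(s['clock'],2),'pos',s['eef_pos'].round(1),'loc',loc(s['eef_pos']),'yaw',np.degrees(s['eef_rot']).round(1),'F',s['wrist_force'].round(1),'gap',round(s['finger_gap'],1))
E
python3 - <<'E'
from h import *
print(w(-20.8,62,108)); print(rel((310,230,260),down(TH)))
E
```

```text
[501.0747197 168.9277309 108.       ]
(array([-214.4,  -46.8, -191. ]), array([ 3.000e-02,  7.658e+01, -4.000e-02]))
```

```bash
python3 -m handwheel '[[[-214,-47,-191,0,76.6,0,0],[-214,-47,-191,0,76.6,0,0],[-214,-47,-191,0,76.6,0,0],[-214,-47,-191,0,76.6,0,0],[-214,-47,-191,0,76.6,0,0]]]' 10
python3 - <<'E'
from h import *
st(); print(rel(w(-20.8,45,225),down(TH)))
E
```

```text
clock: 0.57
eef_pos: [285.0, 305.9, 247.0]
eef_rot: [-1.571, 0.0, 0.525]
wrist_force: [0.7, 0.1, 0.3]
finger_gap: 63.7
t 0.57 pos [285.  305.9 247. ] loc [-258.   157.9  247. ] yaw [-90.    0.   30.1] F [0.7 0.1 0.3] gap 63.7
(array([ 107.2,   22.1, -239.8]), array([ 3.000e-02,  4.045e+01, -2.000e-02]))
```

```bash
python3 -m handwheel '[[[107,22,-240,0,40.5,0,0],[107,22,-240,0,40.5,0,0],[107,22,-240,0,40.5,0,0],[107,22,-240,0,40.5,0,0],[107,22,-240,0,40.5,0,0]]]' 10
python3 - <<'E'
from h import *
print(rel(w(-20.8,45,225),down(TH)))
E
```

```text
clock: 0.98
eef_pos: [453.9, 183.4, 229.6]
eef_rot: [-1.571, -0.0, -0.1]
wrist_force: [0.2, 1.5, 0.1]
finger_gap: 47.3
(array([ 47. ,   4.6, -26.6]), array([0.03, 4.6 , 0.01]))
```

```bash
python3 -m handwheel '[[[47,5,-27,0,4.6,0,-0.3],[47,5,-27,0,4.6,0,-0.3],[47,5,-27,0,4.6,0,-0.3]]]' 10
python3 - <<'E'
from h import *
st(); cam('wrist','w1')
E
```

```text
clock: 1.23
eef_pos: [499.5, 149.7, 223.5]
eef_rot: [-1.572, 0.001, -0.183]
wrist_force: [-0.1, 0.5, -0.3]
finger_gap: 33.7
t 1.23 pos [499.5 149.7 223.5] loc [-18.9  42.8 223.5] yaw [-90.1   0.1 -10.5] F [-0.1  0.5 -0.3] gap 33.7
```

View pics/w1.png

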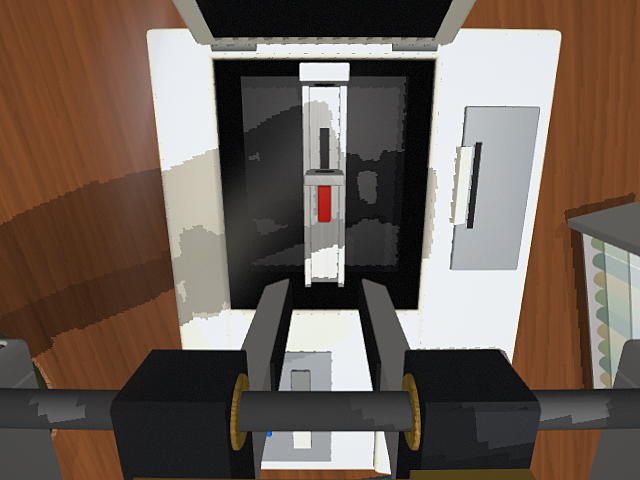

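```bash
python3 - <<'E'
from h import *
v=V('w1'); v.crop('w1c',205,45,250,190,3.2); v.crop('w1d',205,225,250,100,3.2)
E
```

```text
(no output)
```

View pics/w1c.png

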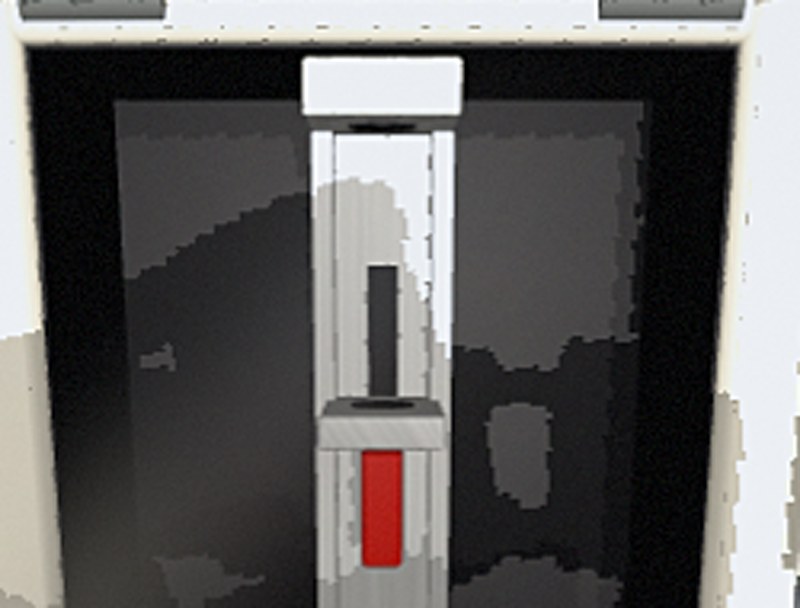

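View pics/w1d.png

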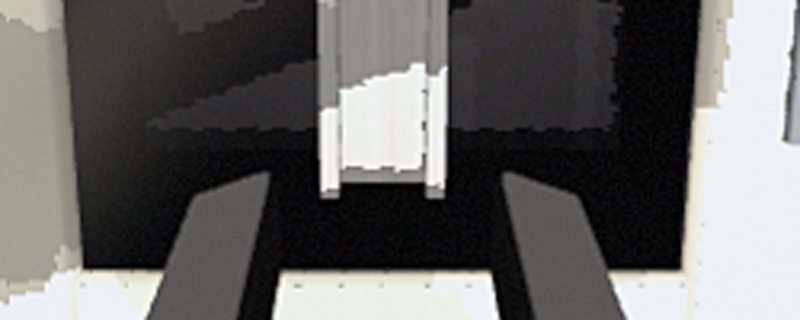

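```bash
python3 - <<'E'
from h import *
v=V('w1'); f=lambda a,b:(a/3.2+205,b/3.2+45); g=lambda a,b:(a/3.2+205,b/3.2+225)
obj=[(-95,165,115),(55,165,115),(-95,-20,115),(55,-20,115),(-37.5,152,104),(-2.5,152,104)]
px=[f(25,47),f(740,47),g(83,269),g(683,269),f(303,115),f(462,115)]
x,r=fitpose(v,obj,px); print(x,np.degrees(x[2]),r); setph(*x)
for a,b in [(361,451),(403,451),(361,566),(403,566)]: print('fin',loc(v.at(*f(a,b),108)))
for a,b in [(317,450),(446,450),(334,399),(432,399)]: print('plate',loc(v.at(*f(a,b),106)))
# without rotation by camera: depth check
for a,b in [(380,85),(380,500)]: print(loc(v.dep(*f(a,b))))
E
```

```text
[ 5.11458082e+02  1.09286288e+02 -1.82906286e-01] -10.479758228946967 [[ 0.13 -0.56]
 [-0.12 -0.74]
 [ 0.45  0.38]
 [-0.46  0.56]
 [ 0.08  0.25]
 [-0.08  0.22]]
fin [-25.1  78.3 108. ]
fin [-15.2  78.3 108. ]
fin [-25.2  50.7 108. ]
fin [-15.1  50.7 108. ]
plate [-35.4  78.3 106. ]
plate [ -5.1  78.3 106. ]
plate [-31.3  90.2 106. ]
plate [ -8.5  90.2 106. ]
[-20.5 158.2 104.9]
[-20.6  67.1 109.9]
```

```bash
sed -i 's/^PH=.*/PH=np.array([511.46,109.29]); TH=-0.1829/' h.py; python3 - <<'E'
from h import *
st();print(rel(w(-20.1,64.5,130),down(TH))); print(rel(w(-20.1,64.5,86),down(TH)))
E
```

```text
t 1.28 pos [498.3 151.  223.8] loc [-20.6  38.6 223.8] yaw [-90.1   0.1 -10.4] F [-0.5 -0.2  0.1] gap 33.2
(array([ 0.6, 93.8, 26. ]), array([ 0.06,  0.07, -0.08]))
(array([  0.7, 137.8,  26. ]), array([ 0.06,  0.07, -0.08]))
```

```bash
python3 -m handwheel '[[[0.5,30,10,0,0,0,-0.3],[0.6,60,26,0,0,0,-0.3],[0.6,80,26,0,0,0,-0.3],[0.6,80,26,0,0,0,-0.3],[0.6,80,26,0,0,0,-0.3]]]' 10
python3 - <<'E'
from h import *
st(); cam('wrist','w2'); st();print(rel(w(-20.1,64.5,86),down(TH)))
E
```

```text
clock: 1.7
eef_pos: [502.5, 177.2, 144.1]
eef_rot: [-1.572, 0.002, -0.179]
wrist_force: [-0.4, 0.1, 0.6]
finger_gap: 32.7
t 1.7 pos [502.5 177.2 144.1] loc [-21.2  65.2 144.1] yaw [-90.1   0.1 -10.3] F [-0.4  0.1  0.6] gap 32.7
t 1.75 pos [503.2 177.1 145.2] loc [-20.4  65.2 145.2] yaw [-90.    0.  -10.3] F [ 0.2 -0.7  0.2] gap 33.1
(array([ 0.3, 59.2, -0.7]), array([ 0.03,  0.16, -0.02]))
```

View pics/w2.png

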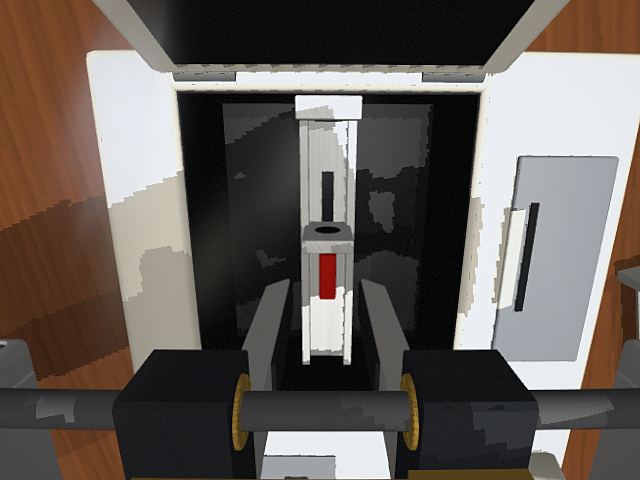

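```bash
python3 - <<'E'
from h import *
v=V('w2')
for a,b in [(320,253),(336,253),(320,298.5),(336,298.5)]: print('fin',loc(v.at(a,b,108)))
for a,b in [(294.5,120),(362,120)]: print('ep',loc(v.at(a,b,104)))
E
python3 -m handwheel '[[[0.3,20,-0.7,0,0,0,-0.3],[0.3,40,-0.7,0,0,0,-0.3],[0.3,57,-0.7,0,0,0,-0.3],[0.3,57,-0.7,0,0,0,-0.3]]]' 10
```

```text
fin [-24.5  79.4 108. ]
fin [-15.4  79.4 108. ]
fin [-24.5  51.1 108. ]
fin [-15.1  51.2 108. ]
ep [-38.1 151.8 104. ]
ep [ -2.5 152.  104. ]
clock: 2.08
eef_pos: [502.6, 176.2, 87.4]
eef_rot: [-1.572, 0.002, -0.18]
wrist_force: [-0.2, -0.2, -0.7]
finger_gap: 32.6
```

Consistent. Pinch the fin.

```bash
python3 -m handwheel '[[[0,0,0,0,0,0,-1],[0,0,0,0,0,0,-1],[0,0,0,0,0,0,-1],[0,0,0,0,0,0,-1],[0,0,0,0,0,0,-1]]]' 10
python3 - <<'E'
from h import *
st();print(rel(w(-20.1,10,86),down(TH)))
E
```

```text
clock: 2.5
eef_pos: [503.4, 176.3, 88.7]
eef_rot: [-1.571, -0.0, -0.18]
wrist_force: [0.8, 0.1, 6.7]
finger_gap: 9.8
t 2.5 pos [503.4 176.3  88.7] loc [-20.1  64.4  88.7] yaw [-90.   -0.  -10.3] F [0.8 0.1 6.7] gap 9.8
(array([ -0.2,   2.7, -54.4]), array([0.01, 0.17, 0.03]))
```

```bash
python3 -m handwheel '[[[0,0,-10,0,0,0,-1],[0,0,-25,0,0,0,-1],[0,0,-40,0,0,0,-1],[0,0,-54,0,0,0,-1],[0,0,-54,0,0,0,-1]]]' 10
python3 - <<'E'
from h import *
st()
E
```

```text
clock: 2.92
eef_pos: [493.2, 121.2, 88.8]
eef_rot: [-1.571, 0.0, -0.181]
wrist_force: [-1.5, -1.1, -1.6]
finger_gap: 10.0
t 2.92 pos [493.2 121.2  88.8] loc [-20.1   8.4  88.8] yaw [-90.    0.  -10.4] F [-1.5 -1.1 -1.6] gap 10.0
```

```bash
python3 -m handwheel '[[[0,0,0,0,0,0,-0.4],[0,0,0,0,0,0,-0.4],[0,0,0,0,0,0,-0.4],[0,-40,0,0,0,0,-0.4],[0,-80,0,0,0,0,-0.4]]]' 10
python3 - <<'E'
from h import *
st(); cam('wrist','w3')
print(rel((447,-255,160),down(-np.pi/2+0.047)))
E
```

```text
clock: 3.33
eef_pos: [492.1, 121.6, 168.4]
eef_rot: [-1.573, 0.004, -0.181]
wrist_force: [1.1, -0.2, 0.7]
finger_gap: 28.1
t 3.33 pos [492.1 121.6 168.4] loc [-21.2   8.6 168.4] yaw [-90.1   0.3 -10.4] F [ 1.1 -0.2  0.7] gap 28.1
(array([  20. ,   16.8, -379.9]), array([-0.4 , 76.96,  0.28]))
```

View pics/w3.png

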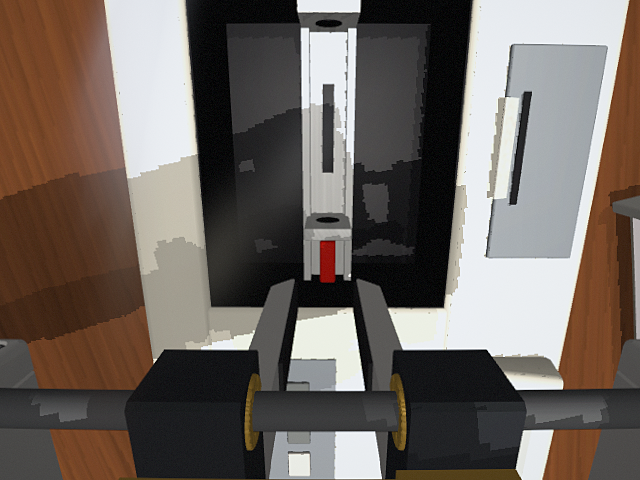

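```bash
python3 -m handwheel '[[[5,-10,-60,0,77,0,-0.3],[20,-10,-380,0,77,0,-0.2],[20,-10,-380,0,77,0,-0.2],[20,-10,-380,0,77,0,-0.2],[20,-10,-380,0,77,0,-0.2]]]' 10
python3 - <<'E'
from h import *
st()
print(rel((447,-255,160),down(-np.pi/2+0.047)))
E
```

```text
clock: 3.8
eef_pos: [468.9, -85.0, 184.3]
eef_rot: [-1.567, -0.002, -0.811]
wrist_force: [1.5, -0.5, 0.8]
finger_gap: 37.4
t 3.8 pos [468.9 -85.  184.3] loc [  -6.5 -198.7  184.3] yaw [-89.8  -0.1 -46.5] F [ 1.5 -0.5  0.8] gap 37.4
(array([ 108.2,   23.9, -133. ]), array([-2.500e-01,  4.082e+01,  3.000e-02]))
```

```bash
python3 -m handwheel '[[[108,20,-133,0,40.8,0,-0.2],[108,20,-133,0,40.8,0,-0.2],[108,20,-133,0,40.8,0,-0.2],[108,20,-133,0,40.8,0,-0.2],[108,20,-133,0,40.8,0,-0.2]]]' 10
python3 -m handwheel '[[[0,0,0,0,6,0,-0.2],[0,0,0,0,6,0,-0.2]]]'
python3 - <<'E'
from h import *
st(); cam('wrist','w4'); st()
E
```

```text
clock: 4.22
eef_pos: [445.9, -259.2, 163.0]
eef_rot: [-1.567, 0.0, -1.441]
wrist_force: [-0.0, 0.3, -0.0]
finger_gap: 37.9
clock: 4.38
eef_pos: [445.8, -260.0, 162.5]
eef_rot: [-1.568, 0.001, -1.552]
wrist_force: [-0.2, 0.8, -0.8]
finger_gap: 37.5
t 4.38 pos [ 445.8 -260.   162.5] loc [   2.6 -375.   162.5] yaw [-89.8   0.1 -88.9] F [-0.2  0.8 -0.8] gap 37.5
t 4.43 pos [ 446.  -259.2  162.8] loc [   2.7 -374.3  162.8] yaw [-89.8   0.  -88.5] F [-0.2  0.1  0.2] gap 37.7
```

View pics/w4.png

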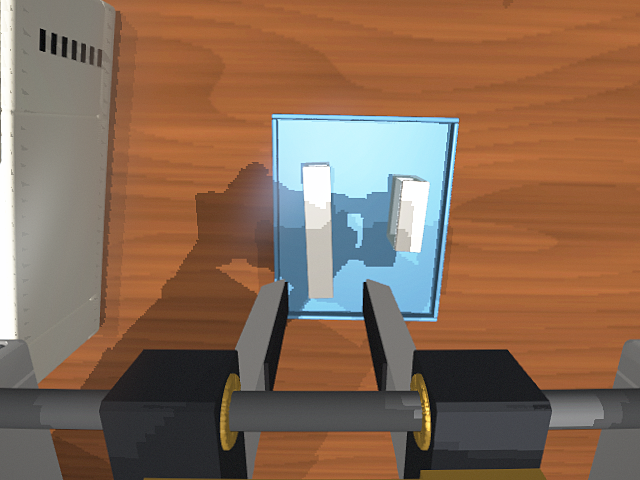

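```bash
python3 - <<'E'
from h import *
v=V('w4'); v.crop('w4c',280,150,160,160,4)
E
```

```text
(no output)
```

View pics/w4c.png

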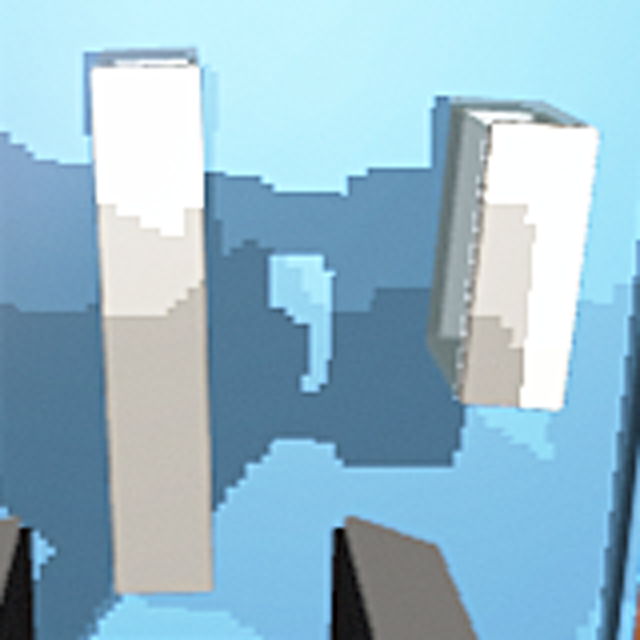

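```bash
python3 - <<'E'
from h import *
v=V('w4'); g=lambda a,b:(a/4+280,b/4+150)
o=[(52.5,10,49),(52.5,-10,49),(-52.5,-10,49),(-52.5,10,49)]
x,r=fitpose(v,o,[g(91,66),g(199,66),g(213,591),g(116,592)],(445,-255,0));print('cell',x,np.degrees(x[2]),r)
print(v.dep(*g(160,450)))
c,s=np.cos(x[2]),np.sin(x[2]); 
for d in (0,15,-15): 
  t=(x[0]+c*d,x[1]+s*d,28); print(d,t,rel(t,down(x[2]-np.pi/2)))
E
```

```text
cell [ 4.48123562e+02 -2.54164215e+02  4.95537074e-02] 2.8392182914986144 [[-0.08  0.34]
 [ 0.18 -0.51]
 [ 0.17 -0.13]
 [-0.29  0.31]]
[ 426.61077858 -255.44960901   50.6011354 ]
0 (np.float64(448.12356180876816), np.float64(-254.16421539814755), 28) (array([ -4.9, 134.8,   1.8]), array([-0.19, -1.29, -0.05]))
15 (np.float64(463.105148802744), np.float64(-253.4212139567396), 28) (array([ -5.2, 134.8,  16.8]), array([-0.19, -1.29, -0.05]))
-15 (np.float64(433.1419748147923), np.float64(-254.9072168395555), 28) (array([ -4.6, 134.7, -13.2]), array([-0.19, -1.29, -0.05]))
```

```bash
python3 -m handwheel '[[[-4.7,30,-8,-0.2,-1.3,0,-0.2],[-4.7,60,-8,-0.2,-1.3,0,-0.2],[-4.7,90,-8,-0.2,-1.3,0,-0.2],[-4.7,90,-8,-0.2,-1.3,0,-0.2],[-4.7,90,-8,-0.2,-1.3,0,-0.2]]]'
python3 - <<'E'
from h import *
st(); cam('wrist','w5')
print(rel((438.1,-254.7,28),down(.0496-np.pi/2)))
E
```

```text
clock: 4.85
eef_pos: [438.3, -253.8, 72.6]
eef_rot: [-1.572, 0.002, -1.517]
wrist_force: [0.2, 0.3, 0.8]
finger_gap: 37.5
t 4.85 pos [ 438.3 -253.8   72.6] loc [  -5.9 -370.3   72.6] yaw [-90.1   0.1 -86.9] F [0.2 0.3 0.8] gap 37.5
(array([ 0.3, 46. , -0.9]), array([-0.03,  0.19, -0.02]))
```

View pics/w5.png

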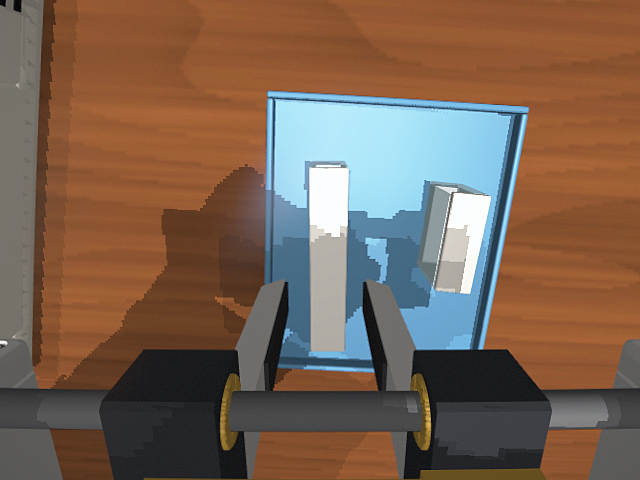

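Fingers straddle the cell evenly (cell at columns 309–348 between the fingers). Descend and grip.

```bash
python3 -m handwheel '[[[0.3,16,-0.9,0,0,0,-0.2],[0.3,32,-0.9,0,0,0,-0.2],[0.3,46,-0.9,0,0,0,-0.2],[0.3,46,-0.9,0,0,0,-0.2],[0.3,46,-0.9,0,0,0,-0.2]]]'
python3 -m handwheel '[[[0,0,0,0,0,0,-1],[0,0,0,0,0,0,-1],[0,0,0,0,0,0,-1],[0,0,0,0,0,0,-1]]]' 12
```

```text
clock: 5.32
eef_pos: [438.9, -255.0, 29.6]
eef_rot: [-1.569, -0.001, -1.517]
wrist_force: [0.9, 0.2, 1.5]
finger_gap: 37.7
clock: 5.65
eef_pos: [439.5, -255.3, 30.7]
eef_rot: [-1.567, -0.002, -1.517]
wrist_force: [-0.9, 0.6, 8.5]
finger_gap: 19.8
```

```bash
python3 -m handwheel '[[[0,-3,0,0,0,0,-1],[0,-15,0,0,0,0,-1],[0,-45,0,0,0,0,-1],[0,-80,0,0,0,0,-1],[0,-110,0,0,0,0,-1]]]' 12
python3 -m handwheel '[[[0,-40,0,0,0,0,-1],[0,-60,0,0,0,0,-1],[0,-60,0,0,0,0,-1]]]' 12
python3 - <<'E'
from h import *
st(); cam('wrist','w6')
T=w(-20.1,85,205);print(rel(T,down(TH)))
E
```

```text
clock: 6.07
eef_pos: [438.9, -255.0, 142.8]
eef_rot: [-1.567, -0.002, -1.516]
wrist_force: [0.9, -0.2, -1.4]
finger_gap: 20.5
clock: 6.32
eef_pos: [440.0, -255.8, 207.9]
eef_rot: [-1.561, -0.006, -1.516]
wrist_force: [0.5, -1.4, -1.6]
finger_gap: 19.8
t 6.32 pos [ 440.  -255.8  207.9] loc [  -3.9 -372.   207.9] yaw [-89.5  -0.4 -86.9] F [ 0.5 -1.4 -1.6] gap 19.8
(array([-447.5,   -1.4,   92.4]), array([ -0.16, -76.4 ,   0.45]))
```

View pics/w6.png

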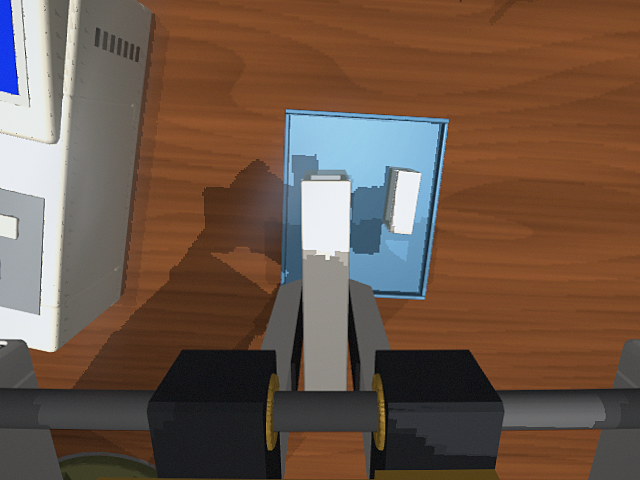

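```bash
python3 -m handwheel '[[[-30,-2,6,0,-7,0,-1],[-70,-2,14,0,-14,0,-1],[-110,-2,22,0,-21,0,-1],[-150,-2,31,0,-28,0,-1],[-190,-2,39,0,-35,0,-1]]]' 12
python3 - <<'E'
from h import *
st()
T=w(-20.1,85,205);print(rel(T,down(TH)))
E
```

```text
clock: 6.78
eef_pos: [467.0, -61.5, 204.6]
eef_rot: [-1.57, -0.005, -0.9]
wrist_force: [0.2, -0.2, -1.1]
finger_gap: 19.8
t 6.78 pos [467.  -61.5 204.6] loc [ -12.7 -176.1  204.6] yaw [-89.9  -0.3 -51.6] F [ 0.2 -0.2 -1.1] gap 19.8
(array([-177.2,   -1.1,  191.9]), array([ 3.000e-02, -4.109e+01,  3.000e-01]))
```

```bash
python3 -m handwheel '[[[-27,-1,29,0,-7,0,-1],[-54,-1,58,0,-14,0,-1],[-80,-1,87,0,-21,0,-1],[-107,-1,116,0,-28,0,-1],[-130,-1,140,0,-35,0,-1]]]' 12
python3 - <<'E'
from h import *
st()
T=w(-20.1,85,205);print(rel(T,down(TH)))
E
```

```text
clock: 7.2
eef_pos: [495.0, 129.8, 203.2]
eef_rot: [-1.574, -0.002, -0.282]
wrist_force: [0.6, -0.0, -1.1]
finger_gap: 19.8
t 7.2 pos [495.  129.8 203.2] loc [-19.9  17.1 203.2] yaw [-90.2  -0.1 -16.2] F [ 0.6 -0.  -1.1] gap 19.8
(array([-6.9, -2. , 67.5]), array([ 0.18, -5.69,  0.12]))
```

```bash
python3 -m handwheel '[[[-2,-2,20,0,-3,0,-1],[-5,-2,45,0,-5.7,0,-1],[-7,-2,67,0,-5.7,0,-1],[-7,-2,67,0,-5.7,0,-1],[-7,-2,67,0,-5.7,0,-1]]]' 12
python3 - <<'E'
from h import *
st();cam('wrist','w7');cam('top','top7');cam('scene','sc7')
v=V('wrist7' if 0 else 'w7'); v.crop('w7c',220,60,220,340,1.75)
v=V('top7'); v.crop('t7c',20,185,340,200,2.3)
T=w(-20.1,86,110);print(rel(T,down(TH)))
E
```

```text
clock: 7.62
eef_pos: [506.2, 196.5, 202.9]
eef_rot: [-1.576, 0.001, -0.181]
wrist_force: [-0.9, -0.2, -0.9]
finger_gap: 19.9
t 7.62 pos [506.2 196.5 202.9] loc [-21.   84.8 202.9] yaw [-90.3   0.  -10.4] F [-0.9 -0.2 -0.9] gap 19.9
(array([ 0.2, 94.1,  2.8]), array([ 0.23, -0.04,  0.05]))
```

View pics/w7.png

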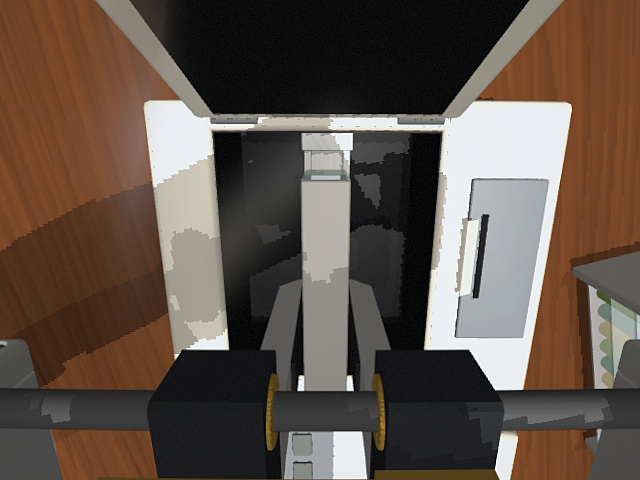

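View pics/sc7.png

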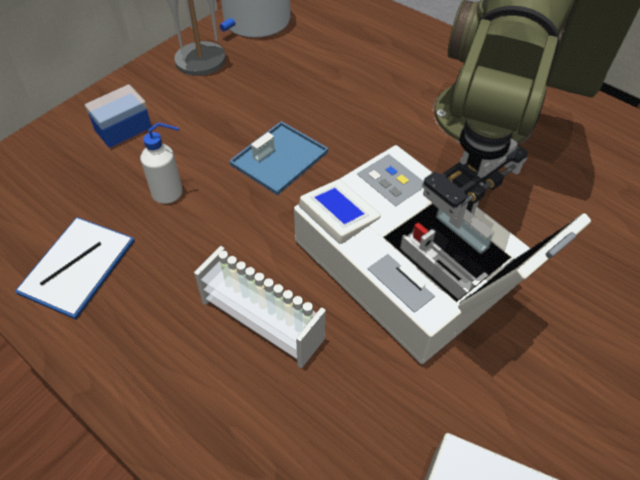

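```bash
python3 - <<'E'
from h import *
v=V('w7')
for a,b in [(301.5,180.5),(350,180.5),(303,390)]: print(loc(v.at(a,b,221)))
print(loc(v.dep(326,250)))
st();T=w(-20.1,84,110);print(rel(T,down(TH)))
E
```

```text
[-30.8 147.5 221. ]
[-11.4 147.5 221. ]
[-31.6  48.6 221. ]
[-20.9 118.4 221. ]
t 7.77 pos [506.7 195.2 204.2] loc [-20.3  83.6 204.2] yaw [-90.2  -0.  -10.5] F [-0.2 -0.7 -1.5] gap 20.2
(array([ 0.2, 94.2,  0.8]), array([ 0.23, -0.04,  0.05]))
```

```bash
python3 -m handwheel '[[[0.2,25,0.5,0.2,0,0,-1],[0.2,50,0.5,0.2,0,0,-1],[0.2,75,0.5,0.2,0,0,-1],[0.2,94,0.5,0.2,0,0,-1],[0.2,94,0.5,0.2,0,0,-1]]]' 12
python3 -m handwheel '[[[0,0,0,0,0,0,-1]]]' 12
python3 - <<'E'
from h import *
st();cam('wrist','w8');st()
v=V('w8'); v.crop('w8c',230,60,190,150,4)
T=w(-20.1,84,86);print(rel(T,down(TH)))
E
```

```text
clock: 8.18
eef_pos: [505.2, 193.8, 106.4]
eef_rot: [-1.574, 0.005, -0.185]
wrist_force: [-0.4, -0.9, -2.4]
finger_gap: 19.8
clock: 8.27
eef_pos: [505.3, 193.2, 106.7]
eef_rot: [-1.574, 0.005, -0.186]
wrist_force: [-0.3, -0.4, -0.4]
finger_gap: 19.8
t 8.27 pos [505.3 193.2 106.7] loc [-21.3  81.4 106.7] yaw [-90.2   0.3 -10.6] F [-0.3 -0.4 -0.4] gap 19.8
t 8.32 pos [505.1 193.2 106.7] loc [-21.5  81.3 106.7] yaw [-90.2   0.3 -10.6] F [ 0.4 -1.  -0.9] gap 19.8
(array([ 1.5, 20.7,  2.8]), array([ 0.22, -0.16, -0.29]))
```

View pics/w8c.png

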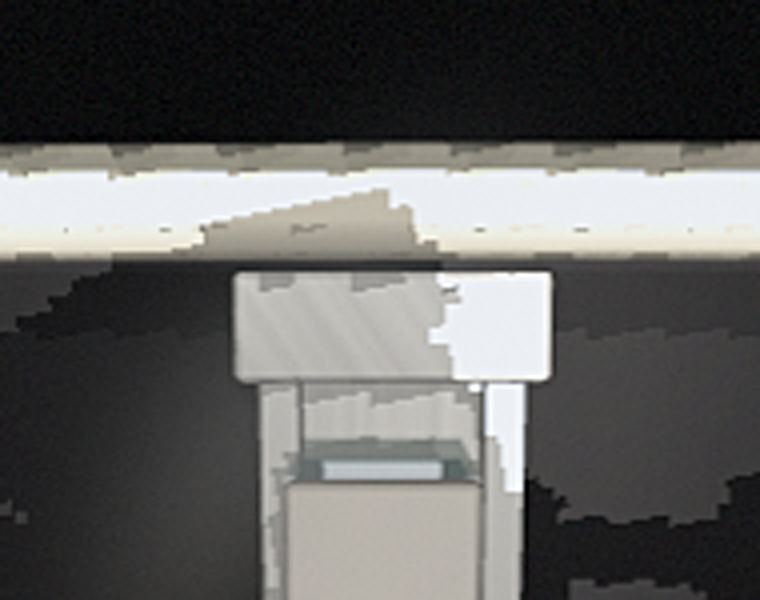

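```bash
python3 - <<'E'
from h import *
v=V('w8'); f=lambda a,b:(a/4+230,b/4+60)
for a,b in [(287,482),(479,482)]: print('cover',loc(v.at(*f(a,b),125)))
for a,b in [(236,382),(552,382)]: print('plate',loc(v.at(*f(a,b),104)))
E
```

```text
cover [-30.6 144.1 125. ]
cover [-11.5 144.  125. ]
plate [-37.5 152.4 104. ]
plate [ -2.4 152.3 104. ]
```

```bash
python3 -m handwheel '[[[1.0,3,2,0.2,0,-0.2,-1],[1.0,7,2,0.2,0,-0.2,-1],[1.0,11,2,0.2,0,-0.2,-1],[1.0,14,2,0.2,0,-0.2,-1],[1.0,16,2,0.2,0,-0.2,-1]]]' 12
python3 -m handwheel '[[[0,1,0,0,0,0,-1],[0,2,0,0,0,0,-1],[0,2,0,0,0,0,-1]]]' 12
python3 - <<'E'
from h import *
st()
E
```

```text
clock: 8.73
eef_pos: [506.3, 194.8, 90.4]
eef_rot: [-1.571, 0.002, -0.186]
wrist_force: [0.2, 0.0, -1.7]
finger_gap: 20.0
clock: 8.98
eef_pos: [506.3, 194.9, 88.2]
eef_rot: [-1.571, 0.002, -0.186]
wrist_force: [0.0, 0.6, -0.5]
finger_gap: 20.0
t 8.98 pos [506.3 194.9  88.2] loc [-20.7  83.2  88.2] yaw [-90.    0.1 -10.6] F [ 0.   0.6 -0.5] gap 20.0
```

```bash
python3 -m handwheel '[[[0.3,1,0,0,0,0,-1],[0.3,2,0,0,0,0,-1],[0.3,2.5,0,0,0,0,-1]]]' 12
python3 -m handwheel '[[[0,0.7,0,0,0,0,-1],[0,1.4,0,0,0,0,-1]]]' 12
python3 - <<'E'
from h import *
st();cam('wrist','w9');v=V('w9'); v.crop('w9c',230,60,190,150,4)
E
```

```text
clock: 9.23
eef_pos: [506.6, 194.8, 85.6]
eef_rot: [-1.571, 0.002, -0.186]
wrist_force: [-0.7, 0.1, -1.2]
finger_gap: 19.9
clock: 9.4
eef_pos: [506.6, 194.8, 84.7]
eef_rot: [-1.571, 0.002, -0.186]
wrist_force: [-5.1, -3.4, 14.3]
finger_gap: 19.7
t 9.4 pos [506.6 194.8  84.7] loc [-20.3  83.2  84.7] yaw [-90.    0.1 -10.6] F [-5.1 -3.4 14.3] gap 19.7
```

View pics/w9c.png

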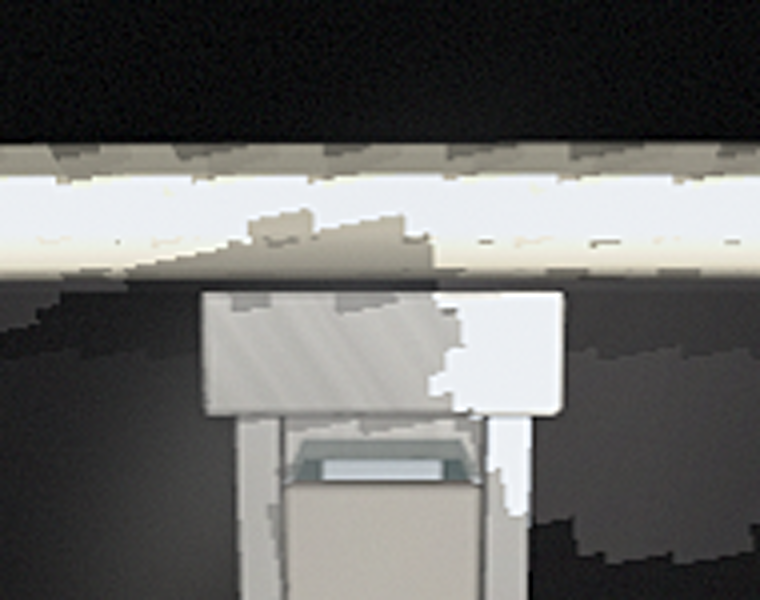

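```bash
python3 -m handwheel '[[[0,-0.5,0,0,0,0,-1],[0,-0.5,0,0,0,0,-0.6],[0,-0.5,0,0,0,0,-0.4],[0,-0.5,0,0,0,0,-0.4]]]' 6
python3 -m handwheel '[[[0,-20,0,0,0,0,-0.4],[0,-50,0,0,0,0,-0.4],[0,-75,0,0,0,0,-0.4],[0,-75,0,0,0,0,-0.4]]]' 6
python3 - <<'E'
from h import *
st();cam('wrist','w10');print(rel(w(-20.1,8.4,88),down(TH)))
E
```

```text
clock: 9.78
eef_pos: [506.7, 194.8, 85.3]
eef_rot: [-1.571, 0.001, -0.186]
wrist_force: [-0.0, 0.1, -0.3]
finger_gap: 27.5
clock: 10.12
eef_pos: [508.7, 195.5, 165.2]
eef_rot: [-1.568, -0.005, -0.186]
wrist_force: [0.6, 1.3, 0.2]
finger_gap: 28.1
t 10.12 pos [508.7 195.5 165.2] loc [-18.4  84.2 165.2] yaw [-89.8  -0.3 -10.6] F [0.6 1.3 0.2] gap 28.1
(array([ -1. ,  74.5, -75.6]), array([-0.11, -0.16,  0.15]))
```

View pics/w10.png

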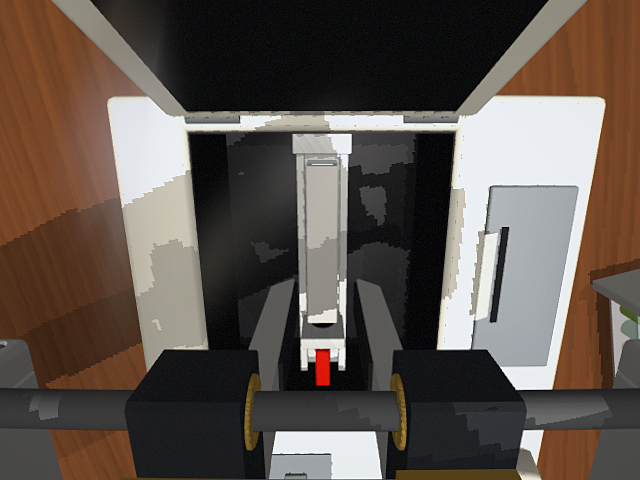

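```bash
python3 -m handwheel '[[[-1,0,-35,0,0,0,-0.4],[-1,0,-75,0,0,0,-0.4],[-1,20,-75.6,0,0,0,-0.4],[-1,40,-75.6,0,0,0,-0.4],[-1,40,-75.6,0,0,0,-0.4]]]' 10
python3 - <<'E'
from h import *
st();cam('wrist','w11');v=V('w11');v.crop('w11c',220,60,220,300,2);print(rel(w(-20.1,8.4,88),down(TH)))
E
```

```text
clock: 10.58
eef_pos: [491.1, 120.2, 118.6]
eef_rot: [-1.571, 0.003, -0.187]
wrist_force: [-0.2, 0.3, -0.2]
finger_gap: 27.8
t 10.58 pos [491.1 120.2 118.6] loc [-22.    7.1 118.6] yaw [-90.    0.2 -10.7] F [-0.2  0.3 -0.2] gap 27.8
(array([ 1.3, 32.5,  0.7]), array([-0.02, -0.18, -0.08]))
```

View pics/w11c.png

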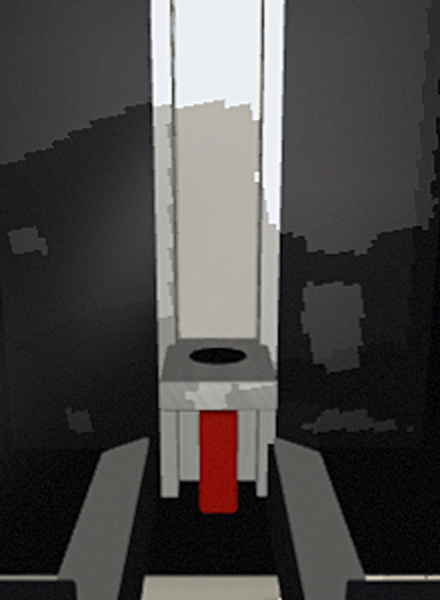

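Fin at crop column ~218 sits between the fingers. Descend, pinch, then push the stop forward.

```bash
python3 -m handwheel '[[[1.2,15,0.7,0,-0.2,0,-0.4],[1.2,31,0.7,0,-0.2,0,-0.4],[1.2,31,0.7,0,-0.2,0,-1],[1.2,31,0.7,0,-0.2,0,-1],[1.2,31,0.7,0,-0.2,0,-1]]]' 10
python3 -m handwheel '[[[0,0,0,0,0,0,-1],[0,0,0,0,0,0,-1]]]' 10
python3 - <<'E'
from h import *
st();print(rel(w(-20.1,25,88),down(TH)))
E
```

```text
clock: 11.05
eef_pos: [493.7, 121.6, 90.7]
eef_rot: [-1.57, 0.0, -0.182]
wrist_force: [-0.2, 0.9, 0.4]
finger_gap: 12.0
clock: 11.22
eef_pos: [493.3, 121.7, 91.0]
eef_rot: [-1.57, 0.001, -0.182]
wrist_force: [-4.4, 1.0, -3.7]
finger_gap: 10.0
t 11.22 pos [493.3 121.7  91. ] loc [-20.1   8.9  91. ] yaw [-90.    0.1 -10.4] F [-4.4  1.  -3.7] gap 10.0
(array([-0. ,  3. , 16.1]), array([-0.04,  0.05, -0.06]))
```

```bash
python3 -m handwheel '[[[0,0,3,0,0,0,-1],[0,0,7,0,0,0,-1],[0,0,11,0,0,0,-1],[0,0,14,0,0,0,-1],[0,0,14,0,0,0,-1]]]' 10
python3 - <<'E'
from h import *
st()
E
python3 -m handwheel '[[[0,0,0.7,0,0,0,-1],[0,0,1.4,0,0,0,-1],[0,0,1.4,0,0,0,-1]]]' 10
python3 - <<'E'
from h import *
st()
E
```

```text
clock: 11.63
eef_pos: [496.0, 136.1, 91.0]
eef_rot: [-1.57, 0.001, -0.182]
wrist_force: [-1.3, 2.2, -7.0]
finger_gap: 9.8
t 11.63 pos [496.  136.1  91. ] loc [-20.1  23.6  91. ] yaw [-89.9   0.1 -10.4] F [-1.3  2.2 -7. ] gap 9.8
clock: 11.88
eef_pos: [496.3, 137.6, 91.0]
eef_rot: [-1.57, 0.001, -0.182]
wrist_force: [-1.6, 0.6, -6.6]
finger_gap: 9.8
t 11.88 pos [496.3 137.6  91. ] loc [-20.1  25.1  91. ] yaw [-89.9   0.1 -10.4] F [-1.6  0.6 -6.6] gap 9.8
```

```bash
for i in 1; do python3 -m handwheel '[[[0,0,0.4,0,0,0,-1],[0,0,0.8,0,0,0,-1],[0,0,0.8,0,0,0,-1]]]' 10; done
python3 - <<'E'
from h import *
st();cam('wrist','w12');v=V('w12');v.crop('w12c',230,50,190,320,1.8)
E
```

```text
clock: 12.13
eef_pos: [496.3, 138.0, 91.0]
eef_rot: [-1.571, 0.001, -0.182]
wrist_force: [-2.0, -5.2, -6.2]
finger_gap: 9.9
t 12.13 pos [496.3 138.   91. ] loc [-20.1  25.5  91. ] yaw [-90.    0.1 -10.4] F [-2.  -5.2 -6.2] gap 9.9
```

View pics/w12c.png

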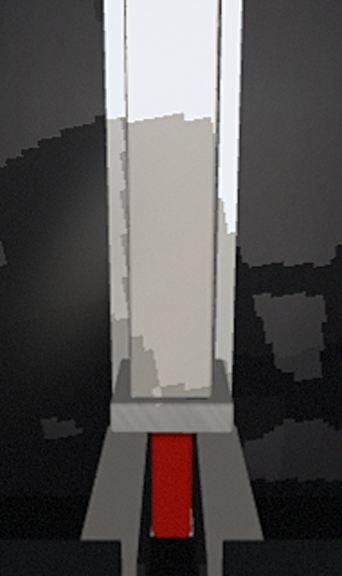

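```bash
python3 -m handwheel '[[[0,0,0.4,0,0,0,-1],[0,0,0.8,0,0,0,-1],[0,0,1.0,0,0,0,-1]]]' 12
python3 - <<'E'
from h import *
st()
E
```

```text
clock: 12.43
eef_pos: [496.3, 138.1, 91.0]
eef_rot: [-1.572, 0.001, -0.182]
wrist_force: [-3.0, -10.5, -3.3]
finger_gap: 10.0
t 12.43 pos [496.3 138.1  91. ] loc [-20.1  25.6  91. ] yaw [-90.1   0.1 -10.4] F [ -3.  -10.5  -3.3] gap 10.0
```

```bash
python3 -m handwheel '[[[0,0,0,0,0,0,-0.4],[0,0,0,0,0,0,-0.4],[0,0,0,0,0,0,-0.4],[0,-30,0,0,0,0,-0.4],[0,-70,0,0,0,0,-0.4]]]' 10
python3 -m handwheel '[[[0,-20,30,0,0,0,-0.4],[0,-20,60,0,0,0,-0.4],[0,-20,60,0,0,0,-0.4]]]' 10
python3 - <<'E'
from h import *
st();cam('wrist','w13');v=V('w13');v.crop('w13c',230,90,190,290,2)
E
```

```text
clock: 12.85
eef_pos: [495.2, 138.1, 159.7]
eef_rot: [-1.574, 0.006, -0.182]
wrist_force: [1.6, 0.6, 0.5]
finger_gap: 28.1
clock: 13.1
eef_pos: [507.2, 201.0, 181.4]
eef_rot: [-1.571, 0.003, -0.179]
wrist_force: [-0.3, -0.1, 0.2]
finger_gap: 28.0
t 13.1 pos [507.2 201.  181.4] loc [-20.9  89.4 181.4] yaw [-90.    0.1 -10.3] F [-0.3 -0.1  0.2] gap 28.0
```

View pics/w13c.png

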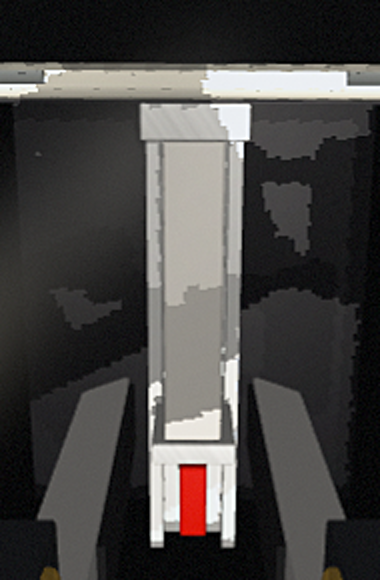

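```bash
python3 -m handwheel '[[[-40,-20,0,0,0,0,-1],[-80,-60,0,0,0,0,-1],[-120,-70,10,0,0,0,-1],[-160,-90,30,0,0,0,-1],[-200,-90,50,0,0,0,-1]]]' 10
python3 - <<'E'
from h import *
st();print(rel(w(-225,295,275),down(TH)))
E
```

```text
clock: 13.57
eef_pos: [338.7, 269.2, 269.5]
eef_rot: [-1.57, 0.002, -0.181]
wrist_force: [-0.0, 1.3, 0.5]
finger_gap: 0.9
t 13.57 pos [338.7 269.2 269.5] loc [-199.   125.8  269.5] yaw [-90.    0.1 -10.4] F [-0.   1.3  0.5] gap 0.9
(array([-25.7,  -5.3, 169.3]), array([-0.04,  0.11, -0.12]))
```

```bash
python3 -m handwheel '[[[-26,-5,30,0,0,0,-1],[-26,-5,70,0,0,0,-1],[-26,-5,110,0,0,0,-1],[-26,-5,150,0,0,0,-1],[-26,-5,169,0,0,0,-1]]]' 10
python3 - <<'E'
from h import *
st();print(rel(w(-50,300,280),down(TH)))
E
```

```text
clock: 13.98
eef_pos: [343.5, 442.8, 273.8]
eef_rot: [-1.57, 0.003, -0.18]
wrist_force: [-1.0, -0.8, -0.0]
finger_gap: 0.2
t 13.98 pos [343.5 442.8 273.8] loc [-225.8  297.4  273.8] yaw [-90.    0.2 -10.3] F [-1.  -0.8 -0. ] gap 0.2
(array([175.8,  -6.7,   2. ]), array([-0.03,  0.19, -0.15]))
```

```bash
python3 -m handwheel '[[[40,-6,2,0,0,0,-1],[80,-6,2,0,0,0,-1],[120,-6,2,0,0,0,-1],[150,-6,2,0,0,0,-1],[175,-6,2,0,0,0,-1]]]' 10
python3 - <<'E'
from h import *
st();cam('top','top14');cam('scene','sc14')
V('sc14').crop('sc14c',330,60,310,300,2)
V('top14').crop('t14c',0,170,320,200,2.4)
E
```

```text
clock: 14.4
eef_pos: [518.5, 411.9, 278.6]
eef_rot: [-1.571, 0.003, -0.181]
wrist_force: [-0.2, -0.2, 0.2]
finger_gap: 0.5
t 14.4 pos [518.5 411.9 278.6] loc [-48.1 298.9 278.6] yaw [-90.    0.2 -10.4] F [-0.2 -0.2  0.2] gap 0.5
```

View pics/t14c.png

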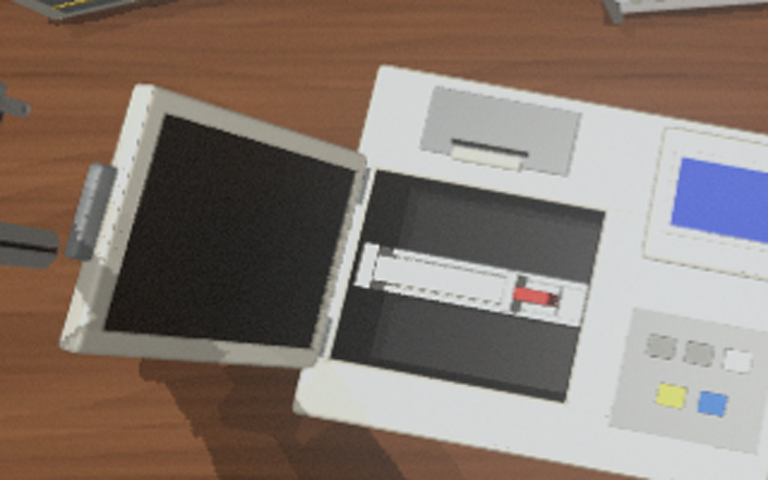

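View pics/sc14c.png

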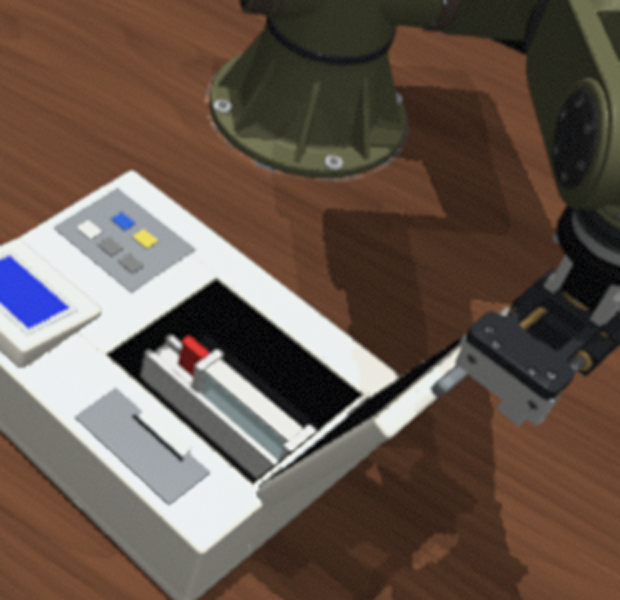

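```bash
python3 -m handwheel '[[[-14,0,-6,0,0,0,-1],[-27,0,-14,0,0,0,-1],[-27,0,-20,0,0,0,-1],[-27,0,-25,0,0,0,-1],[-27,0,-25,0,0,0,-1]]]' 10
python3 - <<'E'
from h import *
st()
E
```

```text
clock: 14.92
eef_pos: [488.2, 390.9, 278.5]
eef_rot: [-1.571, 0.003, -0.183]
wrist_force: [0.3, 1.0, -0.5]
finger_gap: 0.8
t 14.92 pos [488.2 390.9 278.5] loc [-74.1 272.7 278.5] yaw [-90.    0.2 -10.5] F [ 0.3  1.  -0.5] gap 0.8
```

```bash
python3 -m handwheel '[[[0,-1,-4,0,0,0,-1],[0,-3,-9,0,0,0,-1],[0,-5,-14,0,0,0,-1],[0,-7,-19,0,0,0,-1],[0,-8,-24,0,0,0,-1]]]' 10
python3 -m handwheel '[[[0,-2,-6,0,0,0,-1],[0,-4,-12,0,0,0,-1],[0,-6,-18,0,0,0,-1],[0,-7,-24,0,0,0,-1],[0,-7,-24,0,0,0,-1]]]' 10
python3 - <<'E'
from h import *
st();cam('scene','sc15');cam('top','top15')
V('sc15').crop('sc15c',330,60,310,300,2)
E
```

```text
clock: 15.33
eef_pos: [484.0, 367.0, 287.1]
eef_rot: [-1.57, 0.002, -0.183]
wrist_force: [2.0, 4.4, 3.0]
finger_gap: 0.6
clock: 15.75
eef_pos: [479.6, 342.4, 294.6]
eef_rot: [-1.57, 0.002, -0.184]
wrist_force: [-0.3, -0.0, -0.4]
finger_gap: 0.7
t 15.75 pos [479.6 342.4 294.6] loc [-73.7 223.4 294.6] yaw [-90.    0.1 -10.5] F [-0.3 -0.  -0.4] gap 0.7
```

View pics/sc15c.png

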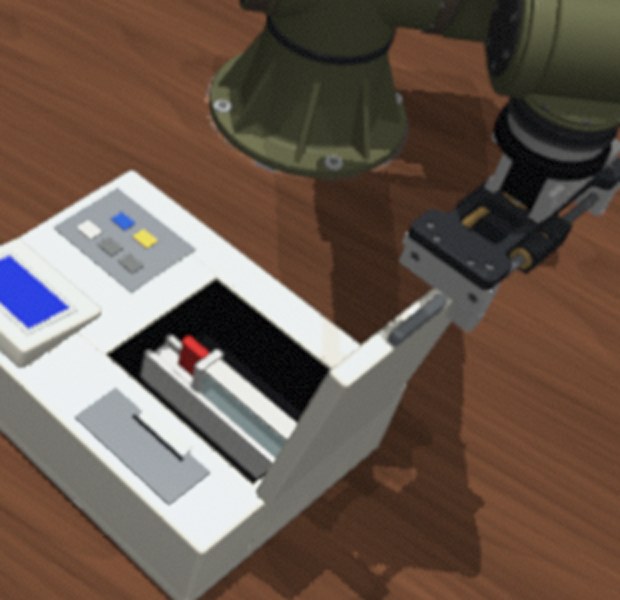

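```bash
python3 -m handwheel '[[[0,-1,-6,0,0,0,-1],[0,-2,-12,0,0,0,-1],[0,-4,-18,0,0,0,-1],[0,-5,-24,0,0,0,-1],[0,-5,-30,0,0,0,-1]]]' 10
python3 -m handwheel '[[[0,0,-6,0,0,0,-1],[0,-1,-12,0,0,0,-1],[0,-1,-18,0,0,0,-1],[0,-1,-24,0,0,0,-1],[0,0,-28,0,0,0,-1]]]' 10
python3 - <<'E'
from h import *
st();cam('scene','sc16');cam('top','top16')
V('sc16').crop('sc16c',330,60,310,300,2)
E
```

```text
clock: 16.27
eef_pos: [474.1, 313.0, 299.6]
eef_rot: [-1.57, 0.002, -0.184]
wrist_force: [-0.6, 2.8, 2.4]
finger_gap: 0.6
clock: 16.68
eef_pos: [469.0, 284.8, 299.8]
eef_rot: [-1.57, 0.001, -0.184]
wrist_force: [0.6, 2.2, 1.2]
finger_gap: 0.2
t 16.68 pos [469.  284.8 299.8] loc [-73.7 164.8 299.8] yaw [-89.9   0.1 -10.5] F [0.6 2.2 1.2] gap 0.2
```

View pics/sc16c.png

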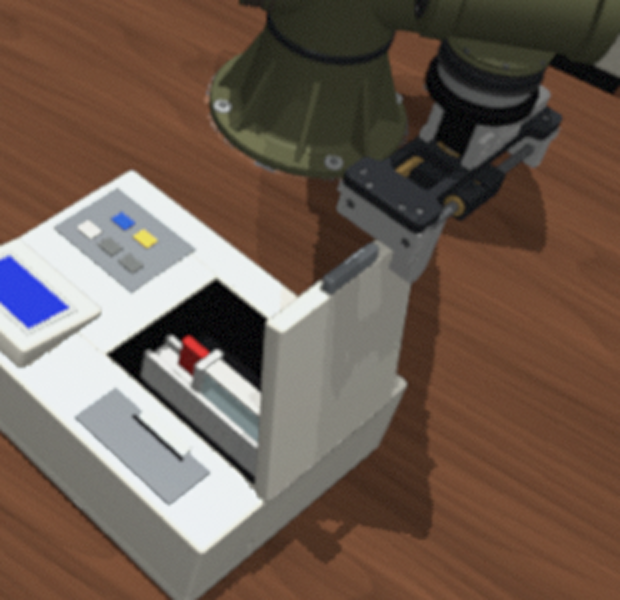

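```bash
python3 -m handwheel '[[[0,1,-6,0,0,0,-1],[0,2,-12,0,0,0,-1],[0,3,-19,0,0,0,-1],[0,4,-25,0,0,0,-1],[0,6,-31,0,0,0,-1]]]' 10
python3 -m handwheel '[[[0,2,-6,0,0,0,-1],[0,4,-13,0,0,0,-1],[0,7,-20,0,0,0,-1],[0,10,-26,0,0,0,-1],[0,12,-32,0,0,0,-1]]]' 10
python3 - <<'E'
from h import *
st()
E
```

```text
clock: 17.2
eef_pos: [463.2, 253.6, 293.6]
eef_rot: [-1.57, 0.001, -0.185]
wrist_force: [0.6, 2.5, 2.2]
finger_gap: 0.3
clock: 17.62
eef_pos: [457.1, 221.4, 281.1]
eef_rot: [-1.57, 0.002, -0.185]
wrist_force: [-0.5, 2.8, 0.4]
finger_gap: 0.3
t 17.62 pos [457.1 221.4 281.1] loc [-73.8 100.4 281.1] yaw [-90.    0.1 -10.6] F [-0.5  2.8  0.4] gap 0.3
```

Next: (71,263), then (46,238).

```bash
python3 -m handwheel '[[[0,3,-6,0,0,0,-1],[0,7,-12,0,0,0,-1],[0,11,-18,0,0,0,-1],[0,15,-24,0,0,0,-1],[0,18,-29,0,0,0,-1]]]' 10
python3 -m handwheel '[[[0,4,-5,0,0,0,-1],[0,9,-10,0,0,0,-1],[0,14,-16,0,0,0,-1],[0,19,-21,0,0,0,-1],[0,25,-26,0,0,0,-1]]]' 10
python3 - <<'E'
from h import *
st();cam('scene','sc17')
V('sc17').crop('sc17c',330,60,310,300,2)
E
```

```text
clock: 18.03
eef_pos: [451.6, 192.3, 262.5]
eef_rot: [-1.571, 0.002, -0.185]
wrist_force: [0.7, 2.4, -0.3]
finger_gap: 0.3
clock: 18.45
eef_pos: [446.6, 166.2, 237.0]
eef_rot: [-1.571, 0.002, -0.185]
wrist_force: [0.1, -0.1, 0.2]
finger_gap: 0.4
t 18.45 pos [446.6 166.2 237. ] loc [-74.1  44.2 237. ] yaw [-90.    0.1 -10.6] F [ 0.1 -0.1  0.2] gap 0.4
```

View pics/sc17c.png

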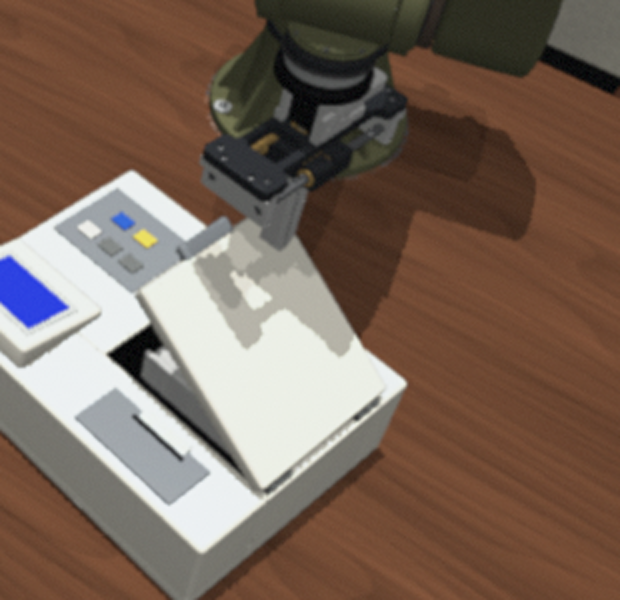

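```bash
python3 -m handwheel '[[[0,5,-4,0,0,0,-1],[0,10,-8,0,0,0,-1],[0,16,-11,0,0,0,-1],[0,22,-15,0,0,0,-1],[0,28,-19,0,0,0,-1]]]' 10
python3 -m handwheel '[[[0,5,-3,0,0,0,-1],[0,10,-5,0,0,0,-1],[0,15,-8,0,0,0,-1],[0,20,-10,0,0,0,-1],[0,25,-12,0,0,0,-1]]]' 10
python3 - <<'E'
from h import *
st()
E
```

```text
clock: 18.92
eef_pos: [442.5, 146.5, 207.2]
eef_rot: [-1.572, 0.003, -0.185]
wrist_force: [0.0, 0.8, 0.6]
finger_gap: 0.6
clock: 19.33
eef_pos: [440.2, 134.5, 181.7]
eef_rot: [-1.572, 0.003, -0.185]
wrist_force: [-0.2, 1.1, 1.0]
finger_gap: 0.5
t 19.33 pos [440.2 134.5 181.7] loc [-74.7  11.9 181.7] yaw [-90.    0.2 -10.6] F [-0.2  1.1  1. ] gap 0.5
```

Now slow for the last ~39 mm.

```bash
python3 -m handwheel '[[[0,4,-1,0,0,0,-1],[0,8,-2,0,0,0,-1],[0,12,-3,0,0,0,-1],[0,16,-4,0,0,0,-1],[0,20,-4,0,0,0,-1]]]' 10
python3 -m handwheel '[[[0,2,-1,0,0,0,-1],[0,4,-1,0,0,0,-1],[0,6,-2,0,0,0,-1],[0,8,-2,0,0,0,-1],[0,10,-2,0,0,0,-1]]]' 10
python3 - <<'E'
from h import *
st();cam('scene','sc18')
V('sc18').crop('sc18c',330,60,310,300,2)
E
```

```text
clock: 19.75
eef_pos: [439.4, 130.5, 161.4]
eef_rot: [-1.572, 0.003, -0.185]
wrist_force: [-0.5, -0.7, 1.2]
finger_gap: 0.2
clock: 20.17
eef_pos: [439.0, 128.4, 151.3]
eef_rot: [-1.572, 0.003, -0.185]
wrist_force: [-0.2, -0.1, 0.9]
finger_gap: 0.4
t 20.17 pos [439.  128.4 151.3] loc [-74.7   5.6 151.3] yaw [-90.1   0.2 -10.6] F [-0.2 -0.1  0.9] gap 0.4
```

View pics/sc18c.png

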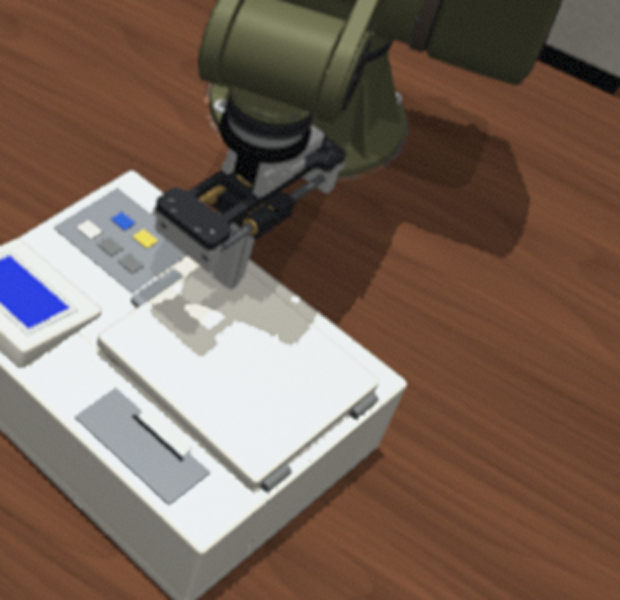

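```bash
python3 -m handwheel '[[[0,1.5,0,0,0,0,-1],[0,3,0,0,0,0,-1],[0,4.5,0,0,0,0,-1],[0,6,0,0,0,0,-1],[0,7,0,0,0,0,-1]]]' 10
python3 -m handwheel '[[[0,0.7,0,0,0,0,-1],[0,1.4,0,0,0,0,-1],[0,2,0,0,0,0,-1]]]' 10
```

```text
clock: 20.63
eef_pos: [438.8, 128.4, 143.7]
eef_rot: [-1.572, 0.004, -0.185]
wrist_force: [0.4, -0.4, 0.8]
finger_gap: 0.1
clock: 20.88
eef_pos: [438.9, 128.5, 142.5]
eef_rot: [-1.572, 0.003, -0.185]
wrist_force: [-8.1, -3.0, 19.5]
finger_gap: 0.4
```

```bash
python3 -m handwheel '[[[0,0,0,0,0,0,-1],[0,-10,0,0,0,0,-1],[0,-40,0,0,0,0,-1],[-20,-70,0,0,0,0,-1],[-60,-100,0,0,0,0,-1]]]' 10
python3 -m handwheel '[[[-40,-20,0,0,0,0,-1],[-80,-40,0,0,0,0,-1],[-100,-40,0,0,0,0,-1],[-100,-40,0,0,0,0,-1],[-100,-40,0,0,0,0,-1]]]' 10
python3 - <<'E'
from h import *
st();cam('scene','sc19');cam('top','top19')
V('sc19').crop('sc19c',180,60,370,300,2.1);V('top19').crop('t19c',0,170,500,220,1.6)
v=V('top19');P=v.cloud().reshape(-1,3);P=P[P[:,2]>105]
L=np.array([loc(p) for p in P]); 
for x in(-80,-20,40):
  for y in (150,80,20,-15):
    k=(abs(L[:,0]-x)<8)&(abs(L[:,1]-y)<8); print(x,y,k.sum(),np.median(L[k,2]) if k.any() else '')
E
```

```text
clock: 21.3
eef_pos: [387.4, 138.1, 239.6]
eef_rot: [-1.571, 0.003, -0.186]
wrist_force: [0.3, 0.9, 1.7]
finger_gap: 0.4
clock: 21.72
eef_pos: [288.8, 156.9, 281.0]
eef_rot: [-1.57, 0.001, -0.185]
wrist_force: [0.6, 0.1, -0.4]
finger_gap: 0.4
t 21.72 pos [288.8 156.9 281. ] loc [-227.6    6.3  281. ] yaw [-90.    0.  -10.6] F [ 0.6  0.1 -0.4] gap 0.4
-80 150 80 133.8
-80 80 81 133.0
-80 20 78 133.25
-80 -15 80 133.2
-20 150 77 133.1
-20 80 72 133.8
-20 20 74 133.5
-20 -15 77 133.4
40 150 75 133.5
40 80 70 133.6
40 20 71 133.3
40 -15 76 133.5
```

View pics/sc19c.png

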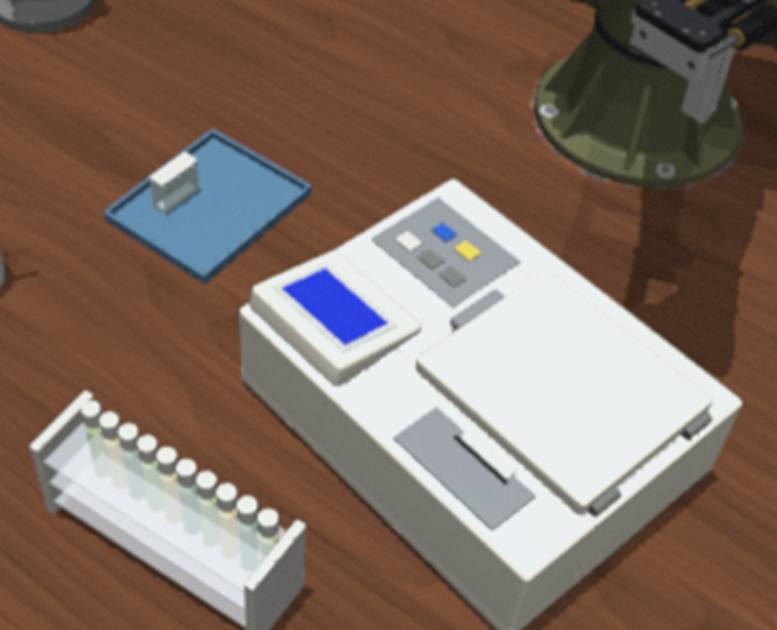

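View pics/t19c.png

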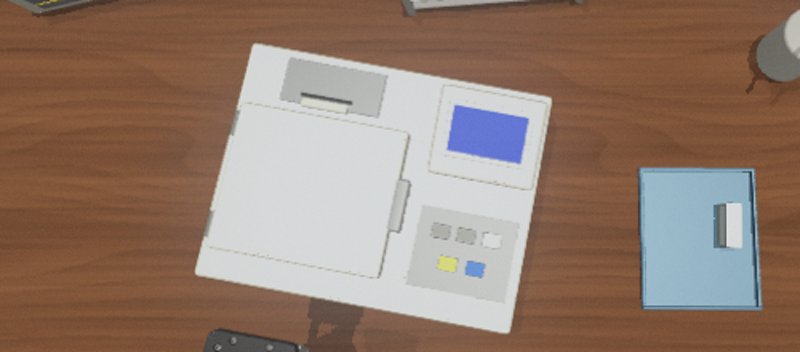

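The lid is flat: its top reads 133–134 mm at all twelve points, against about 134.5 expected when shut. The arm is clear, so I'm handing in.

```bash
python3 -c "
from cell import order; print(order.sign_off())"
```

```text
the job is handed in; nothing more can be done
None
```

The long cell is loaded and held, the lid is shut, and the job was handed in at about 21.7 s of the 72 s allowed.

**What I did:**
- I pinched the fin and slid the stop back to about 0.08 m.
- I lifted the long cell out of the tray and set it down in the channel with its cover on top. It touched the floor at the height I had predicted, peaking at about 14 N.
- I ran the stop up until it met solid resistance. The push rose to about 10 N with almost no further movement, and the stop ended near 0.0645 m, against 0.065 m for a 105 mm cell.
- I pushed the lid over with the closed fingers at 1–5 N, slowing to about 20 mm/s for the last part, until it seated at the expected height. A final 20 N press confirmed it, and then I backed away.

**Last checks:**
- **Cell:** a wrist picture taken before closing showed it straight in the channel, against the end plate, with the stop against its other end. The lid now hides it, so I could not look again afterwards.
- **Lid:** its top measured 133–134 mm at 12 points, level all over. Shut should be about 134.5 mm, so that is within the camera's error.
- **Other items:** the short cell and vial rack look where they were. The wash bottle shows only partly in the last pictures I viewed, but the arm never went near it.

**Disagreement:** the top camera's first fit placed the photometer about 5 mm off the wrist camera's. I used the wrist camera's, and every later contact agreed with it.

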